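Load the filter cassette and set the photometer knob to its index

TASK

Load the yellow filter cassette from the storage stand into the photometer: in the stand only its narrow ends can be gripped and between the guide cheeks only its broad faces, so stand it upright on the open bench on the way, let go and take it again, then lower it, not drop it, between the cheeks until it sits fully home. Then turn the adjustment knob until its white pointer is on the middle of the red index clip. Leave the other two cassettes in the stand, and do not disturb the jar, the brown bottle or the small cup.

Things in the scene. Friction and masses are not known exactly. Their poses are not given: they have to be found in the camera images.
- cassette_yellow: Filter cassette with a yellow top band, a white upright block with a round yellow window in each broad face: 58 mm long (own x), 30 mm thick (own y), 90 mm tall, 0.15 kg, loose. Origin at the centre of its underside, z up. The narrow ends face own +x and -x, the broad faces own +y and -y. Starts in one of the stand's three slots.
- cassette_blue: Same cassette with a blue top band; must stay in its slot.
- cassette_green: Same cassette with a green top band; must stay in its slot.
- stand: Fixed aluminium storage stand, 82 mm (own x) by 128 mm (own y); origin at the centre of its underside. Three slots side by side at own y = -38, 0, +38 mm, slot floor 8 mm above the bench, ribs up to 20 mm; the cassettes' lengths lie along own x, with only 8 mm between neighbours' broad faces.
- photometer: Fixed low white instrument, 150 mm (own x) by 270 mm (own y), deck 36 mm high; origin at the centre of its underside. Cassette bay on its right (own y = -75 mm), black dial with the knob on its left (own y = +75 mm).
- bay_floor (a point): Centre of the bay floor, 24 mm above the bench, axes as the photometer's. The bay is a pocket 62 mm (x) by 34 mm (y), 12 mm below the deck. At both x ends stand aluminium guide cheeks, 62 mm apart inside, 7 mm thick, 30 mm wide, up to 114 mm above the bench (level with a seated cassette's top); the y sides are open above the deck. The cassette goes in lengthwise along x, either way round.
- knob_body (a joint): Adjustment knob's angle in rad about the vertical, positive counter-clockwise from above; at 0 the pointer points along the photometer's own +x. Stops at -1.7 and 1.7; stays where it is left.
- knob_grip (a point): On the knob's vertical axis, 70 mm above the bench, in the grip bar: the bar is 60 mm long (along the pointer direction), 16 mm wide, from 52 to 82 mm above the bench, on a round skirt of 33 mm radius (40 to 52 mm). Own x points along the pointer.
- pointer_tip (a point): Tip of the knob's white pointer, 46 mm from the knob's axis, 44 mm above the bench.
- index_mark (a point): Inner end of the red index clip on the dial's rim, 46 mm from the knob's axis, 44 mm above the bench; the clip is 8 mm wide and is fixed.
- jar: Clear plastic sample jar, 46 mm across, 80 mm tall, loose bystander; origin at the centre of its underside.
- brown_bottle: Small brown bottle with a red cap, 33 mm across, 76 mm tall, loose bystander; origin at the centre of its underside.
- small_cup: Small clear weighing cup, 46 mm across, 28 mm tall, loose bystander; origin at the centre of its underside.
Not all that is in view belongs to the job. What is shaped like the cassette_yellow but orange or pink is not meant. What is shaped like the cassette_blue but orange is not meant.

How it is judged:
On the way, in this order (a step that is already met when the one before it is completed fails the run):
1. the yellow cassette stands upright on the bench, let go (height (world z) of cassette_yellow below 0.004 m and angle between cassette_yellow's own z axis and vertical below 0.06 rad and contact force between the fingers and cassette_yellow below 0.1 N), for 0.2 s.
2. the yellow cassette sits fully home in the bay, let go (x of cassette_yellow in the frame of bay_floor between -0.004 and 0.004 m and y of cassette_yellow in the frame of bay_floor between -0.004 and 0.004 m and z of cassette_yellow in the frame of bay_floor between -0.003 and 0.003 m and angle between cassette_yellow's own z axis and vertical below 0.06 rad and contact force between the fingers and cassette_yellow below 0.1 N), for 0.2 s.
3. the knob's pointer is on the red index clip (horizontal distance between pointer_tip and index_mark below 0.004 m and velocity of joint knob_body between -0.05 and 0.05 rad/s), for 0.2 s.
At the end, for the whole second after the job is handed in: Yellow cassette at rest in the bay, fully home (3 mm in height, 4 mm sideways, tilt under 0.06 rad); knob still, pointer tip within 4 mm (half the clip width) of the middle of the red clip; blue and green cassettes upright in their slots (within 15 mm of their start) (all of step 3 and x of cassette_yellow in the frame of bay_floor between -0.004 and 0.004 m and y of cassette_yellow in the frame of bay_floor between -0.004 and 0.004 m and z of cassette_yellow in the frame of bay_floor between -0.003 and 0.003 m and angle between cassette_yellow's own z axis and vertical below 0.06 rad and distance of each of cassette_blue, cassette_green from where it was at the start of the episode below 0.015 m and angle between each of cassette_blue, cassette_green's own z axis and vertical below 0.08 rad and linear speed of cassette_yellow below 0.02 m/s); the robot touches nothing.
It fails at once if the yellow cassette is let go more than 15 mm above the bay's floor (horizontal distance between cassette_yellow and bay_floor below 0.015 m and z of cassette_yellow in the frame of bay_floor above 0.015 m and contact force between the fingers and cassette_yellow below 0.1 N).
It fails at once if the blue or green cassette is pulled out of its slot or tipped over (distance of any of cassette_blue, cassette_green from where it was at the start of the episode above 0.03 m or angle between any of cassette_blue, cassette_green's own z axis and vertical above 0.3 rad).
It fails at once if the jar, the brown bottle or the small cup is pushed more than 30 mm or knocked over (distance of any of jar, brown_bottle, small_cup from where it was at the start of the episode above 0.03 m or angle between any of jar, brown_bottle, small_cup's own z axis and vertical above 0.5 rad).
It fails at once if the yellow cassette is knocked over (angle between cassette_yellow's own z axis and vertical above 1 rad).
It also fails if it takes over 72 s, if anything falls off the work surface, if the arm or the gripper's body presses on something with over 40 N, if the wrist force passes 120 N, or if a joint passes its speed limit or range.

ROBOT

A 6-joint arm with a two-finger parallel gripper is mounted at the origin on a cart in front of the work surface, level with it; the furniture and walls round the work are solid. World frame = base frame: x ahead of the robot, y to its left, z up, the work surface at z = 0. Lengths are in m, angles in rad, forces in N, time in s.
With the tool pointing down it reaches from about 0.325 to 0.9 m from the base axis. Payload 3.5 kg.
Tool frame: the origin (TCP) lies at the very end of the fingers, on their centre line; the grasp point (between the pads) lies 19 mm behind it; z points along the fingers, y is the line along which they close (so a half turn about z gives the same grasp; the last joint's range is limited). The gripper opens to 85 mm and grips with 20 to 120 N. Pads are 22 mm wide; open, the fingers measure 114 mm over their backs; the gripper's body (76 mm by 85 mm) begins 54 mm behind the grasp point. The pads swing forward as they close: fully open they stand 13 mm farther back than shut.
Start: joints at [-1.267, 0.276, -0.026, 1.268, 0, 1.467], TCP at [0.247, -0.574, 0.231] pointing down, gripper open.
Joint ranges: [-3.12, 3.12], [-0.85, 1.88], [-1.08, 1.24], [-1.95, 2.15], [-1.57, 1.53], [-3.14, 3.14]. Speed limits (rad/s): [2.57, 2.57, 3.14, 3.14, 3.14, 3.14].

INTERFACE

Orientations are given as a unit quaternion [w, x, y, z].
In Python, from rig import r, imaging, models gives the robot as it stands.
- The arm moves only by the tool drive_tool, never from a script. Its argument "rows" is a list of rows, each an object with "linear": the shift along the tool's x, y, z scaled (see below), a list of three; "turn": the turn about the tool's z scaled (see below); "claw": the closure, from 0 (fully open) to 1 (shut). A call has 1 to 8 rows; each row is the pose to reach, as a shift and turn from the pose commanded when the call began, along the tool's axes at that moment; what a row does not reach only later rows make up. The controller multiplies each number of a shift by 250 mm and each number of a turn by pi/2 rad. A row lasts 1/10 s, in which the tool goes at most 50 mm and 8.59 degrees, less where a joint would pass 70% of its speed; a pose out of reach is approached as far as the arm can. A call with a number of a shift or a turn outside -1 to 1 is refused whole. A call with a gripper value outside its range is refused whole. The fingers move at their own pace and stop on an object; "newtons" is the grip in N (left out, the last holds). Time passes only in rows, so rows that repeat a pose let the fingers close. It gives the time, the measured TCP pose, the force, the opening and the grip force at its end, in the units of the state.
- r.get_state(): the state, without advancing time (a new reading comes with each control period).
- imaging.read_camera(name): name is "scene" or "top" or "wrist"; returns the picture (480x640x3 uint8, blue, green, red); there is no depth.
- imaging.calibration(name): a dict with "fx", "fy", "cx", "cy" (pixels), "k1" (the pictures are not rectified: a ray, as slopes to the right and down, at radius r is drawn at 1 + k1 r^2 times it, then the intrinsics apply), "R" (3x3) and "t" (3): a world point X has camera coordinates R X + t. Camera axes: x right, y down, z forward; pixel columns grow to the right and rows downward; lengths in m; the calibration is good to about 2 mm. A picture is of the moment at which its call begins: read the wrist's pose just before it. calibration takes no time and is no camera call; for the wrist camera it gives the pose at the moment of the call.
- r.sign_off(): hands the job in; it is judged then, once.
Trained networks look in the newest picture that a camera, given by its name, has taken for a name from the list of things; names that differ only in an ending like _2 or _b are one class to them, and where a whole thing is asked for, a point or a joint stands for the part that bears it (a point fixed in the world has none). Each returns a list of dicts, best first, with "score" (0 to 1); they miss things now and then, are a little off and sometimes report something else, mostly with a low value. They report only what shows in the picture. A call takes as long as a camera call. They do not tell look-alikes from the thing itself.
- models.find_in(camera, name): "box" ([left, top, right, bottom] in pixels, round what is visible of it).
- models.outline_of(camera, name): "mask" (480x640 bool, what is visible of it) and "box" ([left, top, right, bottom] in pixels, round what is visible of it).
- models.mark_of(camera, name): "position" ([column, row] in pixels: a listed point, or the origin of a listed thing).
The state is a dict: "time_s": time; "qpos": joint angles; "qvel": joint speeds; "joint_efforts": joint torques, N m; "tcp_pos": TCP position; "tcp_rot": TCP orientation; "contact_force": force on the tool from outside, world axes, zero at the start; "wrist_torque": the same for the moment, N m; "width": opening from 0.0 (shut) to 1.0 (fully open); "gripper_force": force on a finger pad.
Only numpy, scipy, OpenCV 4.12 (cv2) and the standard library are available. Lean on these libraries where they do the work, as an engineer would, in place of code of your own. Each camera call takes 0.05 s, during which the arm holds its last target. There are 200 camera calls.

## Working session

There is one attempt and no reset: what is moved stays moved. The work goes in short steps, Python scripts to look and compute and a tool call to move; the robot and the scene stay as the last step left them, time stands still between calls to the robot, and variables do not carry over. Pictures are saved under pics/ and viewed, at most 10 in all, crops included, and the job is handed in when it is done.

Besides the shell and the picture viewer there is one more tool, called after ">>>" by a JSON object that holds its "fn" and its "kwargs". drive_tool: Moves the arm, as the interface text tells. Shifts and turns lie within -1 to 1; 1 stands for 250 mm of shift or pi/2 rad of turn. Its arguments: {"type":"object","properties":{"rows":{"type":"array","items":{"type":"object","properties":{"linear":{"type":"array","items":{"type":"number","minimum":-1,"maximum":1}},"turn":{"type":"number","minimum":-1,"maximum":1},"claw":{"type":"number"}}}},"newtons":{"type":"number"}},"required":["rows"]}

```bash
mkdir -p pics
cat > h.py <<'E'
import numpy as np, cv2
from rig import r, imaging, models
def pix2world(cal,uv,z):
    K=np.array([[cal['fx'],0,cal['cx']],[0,cal['fy'],cal['cy']],[0,0,1.]])
    p=(np.array(uv,float).reshape(-1,2)-[cal['cx'],cal['cy']])/[cal['fx'],cal['fy']]
    q=p.copy()
    for _ in range(20): q=p/(1+cal['k1']*(q**2).sum(1,keepdims=True))
    R=np.array(cal['R']);t=np.array(cal['t'])
    d=np.c_[q,np.ones(len(q))]@R; c=-R.T@t
    return c+d*((z-c[2])/d[:,2])[:,None]
def proj(cal,X):
    P=np.array(X,float).reshape(-1,3)@np.array(cal['R']).T+cal['t']
    q=P[:,:2]/P[:,2:]; q=q*(1+cal['k1']*(q**2).sum(1,keepdims=True))
    return q*[cal['fx'],cal['fy']]+[cal['cx'],cal['cy']]
E
cat > a.py <<'E'
from h import *
for c in ['top','scene']:
    im=imaging.read_camera(c); cv2.imwrite(f'pics/{c}0.png',im); cal=imaging.calibration(c)
    print(c,'cam',np.round(-np.array(cal['R']).T@cal['t'],3))
    for n,z in [('cassette_yellow',0.008),('stand',0),('photometer',0),('bay_floor',.024),('knob_grip',.07),('pointer_tip',.044),('index_mark',.044),('jar',0),('brown_bottle',0),('small_cup',0)]:
        for d in models.mark_of(c,n)[:4]:
            print(n,round(d['score'],2),np.round(d['position'],1),np.round(pix2world(cal,d['position'],z)[0],3))
E
python3 a.py
```

```text
top cam [ 0.379 -0.071  1.416]
cassette_yellow 0.86 [339.2 201.9] [ 0.647 -0.124  0.008]
cassette_yellow 0.84 [385.  226.9] [ 0.581 -0.24   0.008]
cassette_yellow 0.63 [380.9 178.8] [ 0.706 -0.233  0.008]
stand 0.64 [398.5 223.2] [ 0.591 -0.276  0.   ]
photometer 0.87 [224.4 211.3] [0.626 0.173 0.   ]
bay_floor 0.89 [255.  209.5] [0.626 0.091 0.024]
bay_floor 0.45 [398.8 220.5] [ 0.595 -0.273  0.024]
knob_grip 0.61 [193.5 216.2] [0.602 0.237 0.07 ]
pointer_tip 0.74 [205.4 204.8] [0.635 0.213 0.044]
pointer_tip 0.32 [384.  227.1] [ 0.575 -0.233  0.044]
index_mark 0.42 [184.8 202.1] [0.643 0.266 0.044]
jar 0.73 [323.1 167.4] [ 0.74  -0.084  0.   ]
brown_bottle 0.47 [193.4 292.2] [0.418 0.248 0.   ]
small_cup 0.79 [386.1 297.6] [ 0.402 -0.24   0.   ]
small_cup 0.65 [190.6 218.1] [0.609 0.26  0.   ]
scene cam [0.131 0.742 0.605]
cassette_yellow 0.86 [305.7 229.1] [ 0.649 -0.117  0.008]
cassette_yellow 0.78 [307.2 207.6] [ 0.705 -0.22   0.008]
cassette_yellow 0.75 [349.9 213. ] [ 0.586 -0.249  0.008]
stand 0.85 [351.9 214.2] [ 0.584 -0.259  0.   ]
photometer 0.71 [250.5 297.5] [0.616 0.169 0.   ]
bay_floor 0.84 [264.3 266.9] [0.633 0.091 0.024]
knob_grip 0.21 [205.1 307.2] [0.615 0.298 0.07 ]
pointer_tip 0.64 [226.2 289.9] [0.637 0.215 0.044]
index_mark 0.42 [206.5 304.6] [0.642 0.269 0.044]
jar 0.91 [266.8 225.7] [ 0.755 -0.094  0.   ]
brown_bottle 0.91 [315.4 356.2] [0.416 0.246 0.   ]
small_cup 0.73 [413.2 234. ] [ 0.4   -0.239  0.   ]
small_cup 0.4 [261.9 269.2] [ 0.653  0.074 -0.   ]
small_cup 0.24 [351.2 213. ] [ 0.589 -0.264  0.   ]
```

```bash
python3 -c "
import cv2
im=cv2.imread('pics/top0.png')[140:320,160:430]
cv2.imwrite('pics/top0c.png',cv2.resize(im,None,fx=2.95,fy=2.95,interpolation=cv2.INTER_CUBIC))"
```

```text
(no output)
```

View pics/top0c.png

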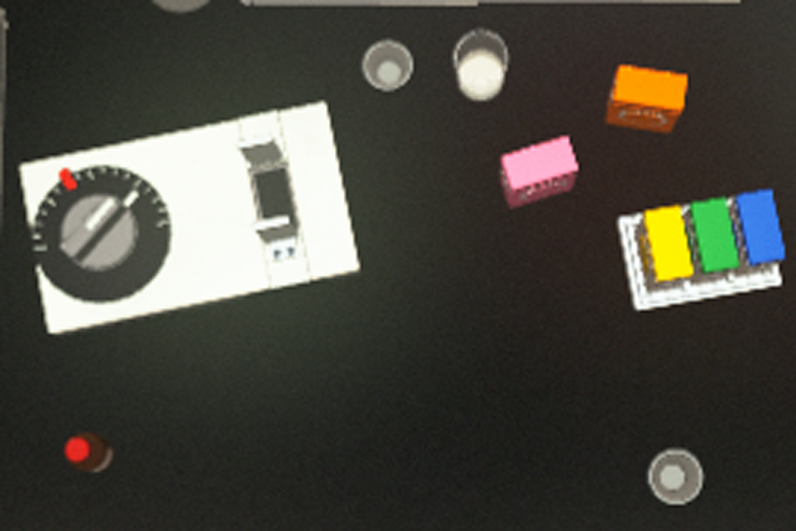

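View pics/scene0.png

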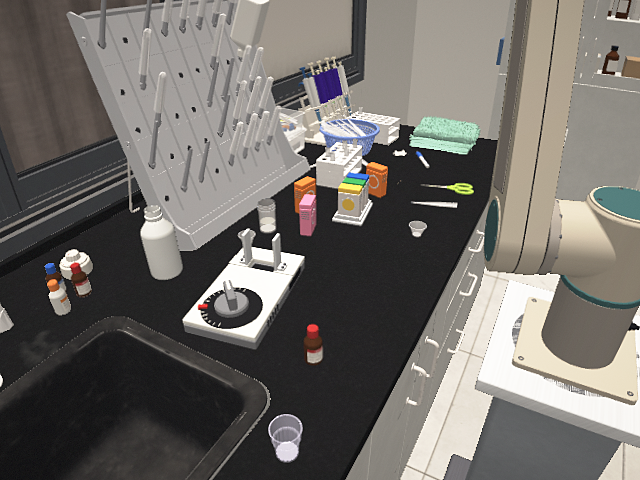

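The top crop shows the yellow cassette in the stand's left slot (full-picture pixel ≈386,222), beside green and blue. The orange and pink lookalikes stand apart at ≈(380,174) and (343,198). The knob pointer points up-right at ≈(204,207), and the red clip is at ≈(183,201). The scene view shows the bench between stand and photometer is free.

```bash
cat >> h.py <<'E'
from scipy.spatial.transform import Rotation as Ro
def go(x,y,z,yaw=None):
    """print shift/turn (scaled) to TCP x,y,z with closing axis (tool y) at world yaw, mod pi"""
    s=r.get_state(); q=s['tcp_rot']; M=Ro.from_quat([q[1],q[2],q[3],q[0]]).as_matrix()
    d=M.T@(np.array([x,y,z])-s['tcp_pos'])
    tu=0
    if yaw is not None:
        v=M.T@[np.cos(yaw),np.sin(yaw),0]; tu=np.arctan2(-v[0],v[1]); tu=(tu+np.pi/2)%np.pi-np.pi/2
    print('linear',np.round(d/.25,4),'turn',np.round(tu/(np.pi/2),4),'q6',np.round(s['qpos'][5],2),'tcp',np.round(s['tcp_pos'],4),'yaw',np.round(np.arctan2(M[1,1],M[0,1]),4),'t',s['time_s'])
def rect(cal,mask,z):
    c=max(cv2.findContours(mask.astype(np.uint8),cv2.RETR_EXTERNAL,cv2.CHAIN_APPROX_NONE)[0],key=cv2.contourArea)
    P=pix2world(cal,c.reshape(-1,2),z)[:,:2]
    (cx,cy),(w,h),a=cv2.minAreaRect((P*1000).astype(np.float32))
    return (cx/1000,cy/1000),(w,h),np.deg2rad(a)
def hsv(im,lo,hi): return cv2.inRange(cv2.cvtColor(im,cv2.COLOR_BGR2HSV),lo,hi)
E
cat > b.py <<'E'
from h import *
im=cv2.imread('pics/top0.png');cal=imaging.calibration('top')
imaging.read_camera('top')
for n,lo,hi in [('y',(22,120,120),(35,255,255)),('g',(45,100,60),(80,255,255)),('b',(100,120,80),(125,255,255))]:
    print(n,rect(cal,hsv(im,lo,hi),.098))
m=models.outline_of('top','photometer')[0]; print('ph',m['score'],rect(cal,m['mask'],.036))
m=models.outline_of('top','stand')[0]; print('st',m['score'],rect(cal,m['mask'],.01))
red=hsv(im,(0,150,120),(6,255,255))|hsv(im,(174,150,120),(180,255,255)); red[230:]=0;red[:,220:]=0
print('clip',pix2world(cal,np.argwhere(red)[:,::-1].mean(0),.044))
print(r.get_state()['tcp_rot']); go(.58,-.24,.231,.17)
E
python3 b.py
```

```text
y ((0.35590118408203125, -0.5350623168945312), (59.55732345581055, 67.7748031616211), np.float64(1.2430120629829629))
g ((0.5868101196289063, -0.26936968994140625), (59.75727844238281, 30.829914093017578), np.float64(0.16580899203482183))
b ((0.5929158325195313, -0.30676239013671874), (59.02088165283203, 30.906089782714844), np.float64(0.1652469318867606))
ph 0.56 ((0.6115369873046875, 0.16859796142578126), (157.16436767578125, 273.6138610839844), np.float64(0.20930167500815114))
st 0.85 ((0.5835341796875, -0.26985104370117186), (84.80572509765625, 128.48345947265625), np.float64(0.16325440469343375))
clip [[0.83872203 0.31516812 0.044     ]]
[-1.04457294e-05  9.79381102e-01  2.02021427e-01  1.24530491e-05]
linear [ 1.7508e+00 -7.0030e-01  1.3000e-03] turn -0.8492 q6 1.47 tcp [ 0.2473 -0.574   0.2313] yaw -1.164 t 1.25
```

>>> {"fn": "drive_tool", "kwargs": {"rows": [{"linear": [1,-0.4,0],"turn": -0.5,"claw": 0},{"linear": [1,-0.4,0],"turn": -0.5,"claw": 0},{"linear": [1,-0.4,0],"turn": -0.5,"claw": 0},{"linear": [1,-0.4,0],"turn": -0.5,"claw": 0},{"linear": [1,-0.4,0],"turn": -0.5,"claw": 0},{"linear": [1,-0.4,0],"turn": -0.5,"claw": 0},{"linear": [1,-0.4,0],"turn": -0.5,"claw": 0},{"linear": [1,-0.4,0],"turn": -0.5,"claw": 0}]}}

```text
time_s: 2.05
tcp_pos: [0.4375, -0.3832, 0.2314]
tcp_rot: [0.0, 0.827, 0.562, -0.0]
contact_force: [-0.8, 0.2, 0.2]
width: 0.999
gripper_force: 0.0
```

```bash
python3 -c "
from h import *
go(.54,-.24,.26,.165)"
```

```text
linear [ 0.6835  0.1697 -0.1148] turn -0.3458 q6 1.12 tcp [ 0.4375 -0.3832  0.2314] yaw -0.3781 t 2.05
```

>>> {"fn": "drive_tool", "kwargs": {"rows": [{"linear": [0.68,0.17,-0.1],"turn": -0.346,"claw": 0},{"linear": [0.68,0.17,-0.1],"turn": -0.346,"claw": 0},{"linear": [0.68,0.17,-0.1],"turn": -0.346,"claw": 0},{"linear": [0.68,0.17,-0.1],"turn": -0.346,"claw": 0},{"linear": [0.68,0.17,-0.1],"turn": -0.346,"claw": 0},{"linear": [0.68,0.17,-0.1],"turn": -0.346,"claw": 0}]}}

```text
time_s: 2.65
tcp_pos: [0.5393, -0.242, 0.2563]
tcp_rot: [0.0, 0.647, 0.762, -0.0]
contact_force: [0.5, 0.4, -0.2]
width: 0.999
gripper_force: 0.0
```

```bash
cat > c.py <<'E'
from h import *
cal=imaging.calibration('wrist'); im=imaging.read_camera('wrist'); cv2.imwrite('pics/w1.png',im)
print('cam',np.round(-np.array(cal['R']).T@cal['t'],3))
for n,lo,hi in [('y',(22,120,100),(35,255,255)),('g',(45,100,60),(80,255,255)),('b',(100,120,80),(125,255,255))]:
    print(n,rect(cal,hsv(im,lo,hi),.098))
go(.5805,-.232,.16,.165)
E
python3 c.py
```

```text
cam [ 0.527 -0.164  0.4  ]
y ((0.5813418579101562, -0.22941688537597657), (57.7955207824707, 31.42207908630371), np.float64(0.16186919474194267))
g ((0.5879485473632813, -0.2664320373535156), (57.8525390625, 32.0714225769043), np.float64(0.16196829762400725))
b ((0.594085205078125, -0.3031650390625), (58.18655014038086, 33.442588806152344), np.float64(0.16210030719029112))
linear [0.0139 0.1711 0.3842] turn -0.0018 q6 0.88 tcp [ 0.5389 -0.2423  0.2561] yaw 0.1622 t 2.7
```

View pics/w1.png

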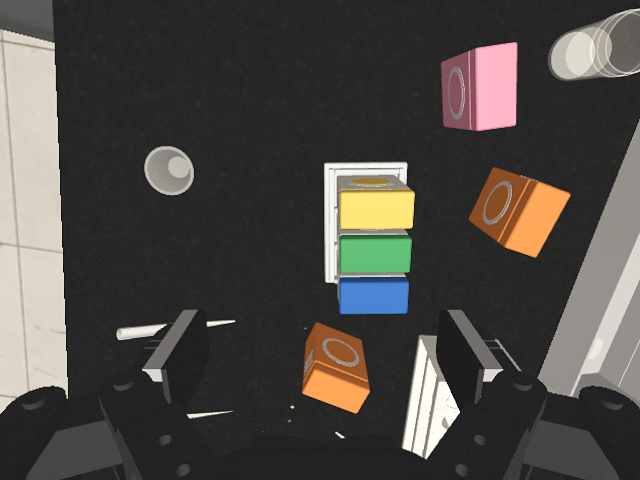

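Wrist view: yellow cassette at ≈(377,208), nearest the free side. The gap to green is clear, the orange lookalikes are at (520,215) and (337,365), and the fingers are aligned with the cassette's length.

>>> {"fn": "drive_tool", "kwargs": {"rows": [{"linear": [0.0175,0.1735,0.2],"turn": 0,"claw": 0},{"linear": [0.0175,0.1735,0.35],"turn": 0,"claw": 0},{"linear": [0.0175,0.1735,0.45],"turn": 0,"claw": 0},{"linear": [0.0175,0.1735,0.55],"turn": 0,"claw": 0},{"linear": [0.0175,0.1735,0.65],"turn": 0,"claw": 0},{"linear": [0.0175,0.1735,0.75],"turn": 0,"claw": 0},{"linear": [0.0175,0.1735,0.804],"turn": 0,"claw": 0},{"linear": [0.0175,0.1735,0.804],"turn": 0,"claw": 0}]}}

```text
time_s: 3.5
tcp_pos: [0.579, -0.2299, 0.0528]
tcp_rot: [-0.003, 0.647, 0.762, -0.001]
contact_force: [-0.6, 0.3, -0.7]
width: 1.001
gripper_force: 0.0
```

>>> {"fn": "drive_tool", "kwargs": {"rows": [{"linear": [0,0,0],"claw": 1},{"linear": [0,0,0],"claw": 1},{"linear": [0,0,0],"claw": 1},{"linear": [0,0,0],"claw": 1},{"linear": [0,0,0],"claw": 1},{"linear": [0,0,0],"claw": 1},{"linear": [0,0,0],"claw": 1}], "newtons": 40}}

```text
schema error: expected keys linear, turn, claw
```

>>> {"fn": "drive_tool", "kwargs": {"rows": [{"linear": [0,0,0],"turn": 0,"claw": 1},{"linear": [0,0,0],"turn": 0,"claw": 1},{"linear": [0,0,0],"turn": 0,"claw": 1},{"linear": [0,0,0],"turn": 0,"claw": 1},{"linear": [0,0,0],"turn": 0,"claw": 1},{"linear": [0,0,0],"turn": 0,"claw": 1},{"linear": [0,0,0],"turn": 0,"claw": 1}], "newtons": 40}}

```text
time_s: 4.2
tcp_pos: [0.583, -0.2304, 0.0571]
tcp_rot: [0.002, 0.646, 0.763, -0.0]
contact_force: [-0.4, -1.7, 5.9]
width: 0.671
gripper_force: 44.7
```

```bash
python3 -c "
from h import *
s=r.get_state();print(s['width'],s['gripper_force'])
go(.53,-.06,.16,.3)"
```

```text
0.6710204821951576 44.650781750679016
linear [ 0.7061 -0.0962 -0.4135] turn -0.086 q6 0.93 tcp [ 0.583  -0.2304  0.0571] yaw 0.1648 t 4.2
```

>>> {"fn": "drive_tool", "kwargs": {"rows": [{"linear": [0,0,-0.05],"turn": 0,"claw": 1},{"linear": [0,0,-0.15],"turn": 0,"claw": 1},{"linear": [0,0,-0.3],"turn": 0,"claw": 1},{"linear": [0,0,-0.45],"turn": 0,"claw": 1},{"linear": [0.15,-0.05,-0.45],"turn": 0,"claw": 1},{"linear": [0.32,-0.1,-0.45],"turn": -0.023,"claw": 1},{"linear": [0.5,-0.15,-0.45],"turn": -0.023,"claw": 1},{"linear": [0.65,-0.2,-0.45],"turn": -0.023,"claw": 1}]}}

```text
time_s: 5.0
tcp_pos: [0.5038, -0.0751, 0.1678]
tcp_rot: [-0.001, 0.632, 0.775, 0.0]
contact_force: [-0.1, -0.1, -1.9]
width: 0.673
gripper_force: 44.1
```

```bash
python3 -c "
from h import *
s=r.get_state();print(s['width'],s['gripper_force'],s['contact_force'])
go(.5,-.06,.06,.2)
cal=imaging.calibration('wrist'); im=imaging.read_camera('wrist'); cv2.imwrite('pics/w2.png',im)
"
```

```text
0.6725085046399361 44.14610803127289 [-0.05455703 -0.13182194 -1.87716963]
linear [ 0.0616 -0.0025  0.4313] turn 0.0009 q6 1.09 tcp [ 0.5038 -0.0751  0.1678] yaw 0.2014 t 5.0
```

View pics/w2.png

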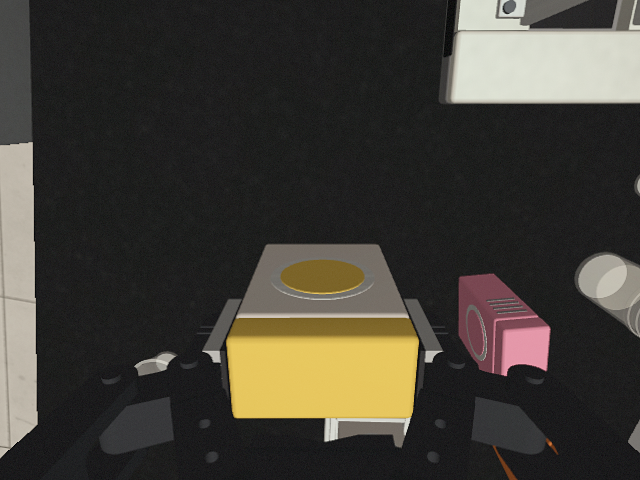

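The wrist view shows the cassette held upright between the pads at ≈(322,370). The bench below it is free, the photometer is top right and pink is to the right.

>>> {"fn": "drive_tool", "kwargs": {"rows": [{"linear": [0.05,0,0.1],"turn": 0,"claw": 1},{"linear": [0.05,0,0.22],"turn": 0,"claw": 1},{"linear": [0.05,0,0.34],"turn": 0,"claw": 1},{"linear": [0.05,0,0.42],"turn": 0,"claw": 1},{"linear": [0.05,0,0.45],"turn": 0,"claw": 1},{"linear": [0.05,0,0.465],"turn": 0,"claw": 1},{"linear": [0.05,0,0.471],"turn": 0,"claw": 1},{"linear": [0.05,0,0.474],"turn": 0,"claw": 1}]}}

```text
time_s: 5.85
tcp_pos: [0.5043, -0.0655, 0.0503]
tcp_rot: [0.001, 0.633, 0.774, 0.0]
contact_force: [-0.6, -0.3, -2.2]
width: 0.675
gripper_force: 44.0
```

```bash
python3 -c "
from h import *
s=r.get_state();print(s['tcp_pos'],s['width'],s['gripper_force'],s['contact_force'])"
```

```text
[ 0.50431241 -0.06552264  0.05034294] 0.6752647431064674 44.025635719299316 [-0.59568967 -0.26202425 -2.23531689]
```

>>> {"fn": "drive_tool", "kwargs": {"rows": [{"linear": [0,0,0.004],"turn": 0,"claw": 1},{"linear": [0,0,0.008],"turn": 0,"claw": 1},{"linear": [0,0,0.008],"turn": 0,"claw": 1}]}}

```text
time_s: 6.15
tcp_pos: [0.5043, -0.0655, 0.0491]
tcp_rot: [0.001, 0.633, 0.774, 0.0]
contact_force: [-1.2, 0.9, 5.2]
width: 0.674
gripper_force: 44.8
```

>>> {"fn": "drive_tool", "kwargs": {"rows": [{"linear": [0,0,0],"turn": 0,"claw": 0},{"linear": [0,0,0],"turn": 0,"claw": 0},{"linear": [0,0,0],"turn": 0,"claw": 0},{"linear": [0,0,0],"turn": 0,"claw": 0},{"linear": [0,0,0],"turn": 0,"claw": 0},{"linear": [0,0,0],"turn": 0,"claw": 0},{"linear": [0,0,0],"turn": 0,"claw": 0},{"linear": [0,0,0],"turn": 0,"claw": 0}]}}

```text
time_s: 6.95
tcp_pos: [0.5032, -0.0652, 0.0473]
tcp_rot: [-0.0, 0.633, 0.775, 0.0]
contact_force: [0.3, 1.2, -1.2]
width: 0.996
gripper_force: 0.0
```

>>> {"fn": "drive_tool", "kwargs": {"rows": [{"linear": [0,0,-0.1],"turn": 0,"claw": 0},{"linear": [0,0,-0.2],"turn": 0,"claw": 0},{"linear": [0,0,-0.35],"turn": 0,"claw": 0},{"linear": [0,0,-0.5],"turn": 0,"claw": 0},{"linear": [0,0,-0.65],"turn": 0,"claw": 0},{"linear": [-0.2,0,-0.8],"turn": 0,"claw": 0},{"linear": [-0.3,0,-0.8],"turn": 0,"claw": 0},{"linear": [-0.3,0,-0.8],"turn": 0,"claw": 0}]}}

```text
time_s: 7.75
tcp_pos: [0.5208, -0.1425, 0.2499]
tcp_rot: [0.003, 0.634, 0.773, 0.0]
contact_force: [-0.2, 0.2, 0.0]
width: 0.999
gripper_force: 0.0
```

```bash
cat > d.py <<'E'
from h import *
s=r.get_state();print(s['width'],s['gripper_force'],s['contact_force'])
cal=imaging.calibration('wrist'); im=imaging.read_camera('wrist'); cv2.imwrite('pics/w3.png',im)
m=hsv(im,(22,120,100),(35,255,255)); print(rect(cal,m,.09))
c=max(cv2.findContours(m,cv2.RETR_EXTERNAL,cv2.CHAIN_APPROX_NONE)[0],key=cv2.contourArea); print(cv2.boundingRect(c))
ct=imaging.calibration('top'); it=imaging.read_camera('top'); m=hsv(it,(22,120,100),(35,255,255)); m[:,:280]=0
m[:150]=0; m[260:]=0; print('top',rect(ct,m,.09))
for n,z in [('bay_floor',.024),('photometer',0)]:
    for d in models.mark_of('wrist',n)[:1]: print(n,d['score'],d['position'],pix2world(cal,d['position'],z)[0])
go(.504,-.0655,.2,.2-np.pi/2)
E
python3 d.py
```

```text
0.999091334858693 0.0 [-0.19758399  0.18481889  0.04271222]
((0.5051742248535156, -0.06492510223388671), (57.80644607543945, 29.885013580322266), np.float64(0.2101340460068554))
(280, 88, 80, 44)
top ((0.514057861328125, -0.06444766998291016), (37.74799346923828, 30.11098861694336), np.float64(0.19129895571056768))
bay_floor 0.41 [552.5, 174.2] [ 0.73014847 -0.07936778  0.024     ]
linear [0.2937 0.0064 0.1855] turn -0.9991 q6 0.99 tcp [ 0.5172 -0.1378  0.2463] yaw 0.2014 t 7.95
```

View pics/w3.png

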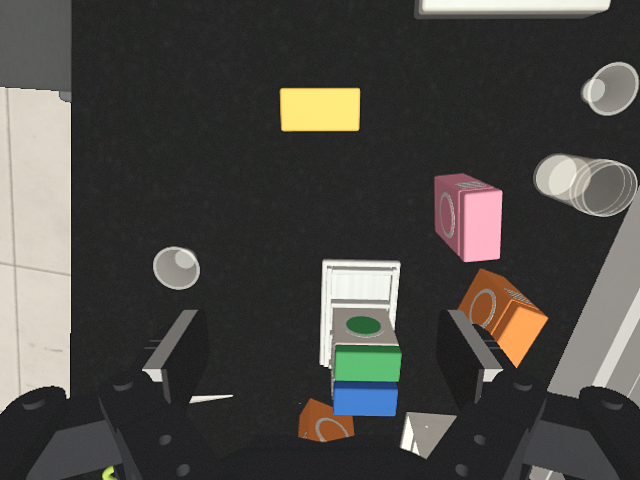

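The wrist view shows the yellow cassette standing upright and free at ≈(320,110), with green and blue still in the stand. Before regripping I'll look at the photometer from above.

>>> {"fn": "drive_tool", "kwargs": {"rows": [{"linear": [0.95,0.7,-0.15],"turn": -1,"claw": 0},{"linear": [0.95,0.7,-0.15],"turn": -1,"claw": 0},{"linear": [0.95,0.7,-0.15],"turn": -1,"claw": 0},{"linear": [0.95,0.7,-0.15],"turn": -1,"claw": 0},{"linear": [0.95,0.7,-0.15],"turn": -1,"claw": 0},{"linear": [0.95,0.7,-0.15],"turn": -1,"claw": 0},{"linear": [0.95,0.7,-0.15],"turn": -1,"claw": 0},{"linear": [0.95,0.7,-0.15],"turn": -1,"claw": 0}]}}

```text
time_s: 8.75
tcp_pos: [0.6414, 0.1321, 0.2834]
tcp_rot: [-0.001, 0.079, 0.997, -0.0]
contact_force: [-0.4, -0.4, 0.4]
width: 1.001
gripper_force: 0.0
```

```bash
python3 -c "
from h import *
go(.66,.15,.285,1.77)"
```

```text
linear [-0.0623  0.0825 -0.0066] turn -0.228 q6 0.26 tcp [0.6414 0.1321 0.2834] yaw 1.4118 t 8.75
```

>>> {"fn": "drive_tool", "kwargs": {"rows": [{"linear": [-0.06,0.08,0],"turn": -0.228,"claw": 0},{"linear": [-0.06,0.08,0],"turn": -0.228,"claw": 0},{"linear": [-0.06,0.08,0],"turn": -0.228,"claw": 0},{"linear": [-0.06,0.08,0],"turn": -0.228,"claw": 0}]}}

```text
time_s: 9.15
tcp_pos: [0.6591, 0.1474, 0.2835]
tcp_rot: [-0.001, -0.095, 0.995, 0.0]
contact_force: [0.5, 0.9, -0.5]
width: 1.001
gripper_force: 0.0
```

```bash
cat > e.py <<'E'
from h import *
cal=imaging.calibration('wrist'); im=imaging.read_camera('wrist'); cv2.imwrite('pics/w4.png',im)
print(-np.array(cal['R']).T@cal['t'])
for n,z in [('bay_floor',.024),('photometer',0),('knob_grip',.07),('pointer_tip',.044),('index_mark',.044)]:
    for d in models.mark_of('wrist',n)[:2]: print(n,round(d['score'],2),np.round(d['position'],1),np.round(pix2world(cal,d['position'],z)[0],4))
for d in models.outline_of('wrist','photometer')[:1]: print(d['score'],d['box'],rect(cal,d['mask'],.036))
E
python3 e.py
```

```text
[0.58328818 0.13371523 0.42738343]
bay_floor 0.83 [278.8 155.6] [0.633  0.0989 0.024 ]
photometer 0.58 [350.  154.8] [0.6209 0.1711 0.    ]
knob_grip 0.6 [441.9 157. ] [0.6013 0.2459 0.07  ]
knob_grip 0.56 [392.1 185.5] [0.6345 0.2085 0.07  ]
pointer_tip 0.81 [392.9 184.1] [0.6367 0.2143 0.044 ]
index_mark 0.73 [445.3 199.3] [0.6417 0.2688 0.044 ]
0.73 [208.1, 72.6, 500.1, 230.5] ((0.6170103149414062, 0.17209184265136718), (151.43978881835938, 271.71502685546875), np.float64(0.19959193947653356))
```

View pics/w4.png

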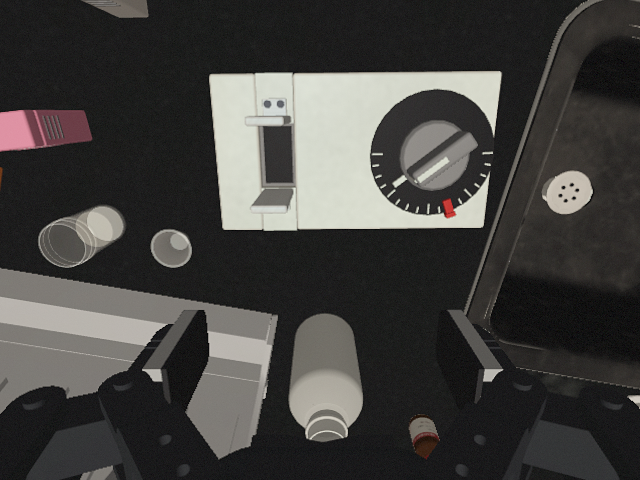

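Wrist view: the bay pocket is at ≈(278,156), and the knob is at ≈(437,156) with its pointer tip at (395,185). The red clip is at (449,208). The network marks and the photometer outline agree within about 1 mm.

```bash
python3 -c "
from h import *
go(.5045,-.0655,.16,.2014+np.pi/2)
im=cv2.imread('pics/w4.png'); cal=imaging.calibration('wrist')
g=cv2.cvtColor(im,cv2.COLOR_BGR2GRAY)
for row in (140,150,160,170): print(row,g[row,250:304].tolist())
"
```

```text
linear [ 0.77   -0.7154  0.4991] turn -0.0086 q6 -0.07 tcp [0.6602 0.1462 0.2848] yaw 1.7587 t 9.5
140 [217, 218, 219, 218, 218, 217, 208, 197, 170, 115, 128, 141, 144, 122, 45, 46, 45, 51, 52, 50, 47, 51, 50, 54, 51, 53, 49, 55, 51, 51, 50, 54, 53, 51, 53, 53, 52, 53, 49, 52, 49, 80, 127, 136, 157, 198, 208, 216, 216, 215, 216, 216, 215, 215]
150 [216, 216, 216, 216, 216, 216, 214, 204, 185, 143, 113, 132, 141, 128, 83, 47, 48, 52, 48, 51, 51, 53, 48, 52, 51, 51, 49, 50, 52, 48, 50, 52, 48, 55, 50, 49, 53, 51, 51, 53, 48, 57, 103, 140, 150, 183, 205, 213, 217, 218, 216, 217, 217, 217]
160 [217, 217, 218, 218, 218, 218, 217, 212, 200, 173, 120, 120, 141, 143, 124, 39, 48, 48, 51, 47, 52, 49, 50, 48, 53, 52, 47, 47, 52, 51, 50, 48, 52, 50, 51, 52, 47, 50, 51, 49, 53, 47, 98, 143, 135, 162, 201, 213, 217, 216, 216, 216, 216, 216]
170 [217, 216, 216, 217, 216, 215, 217, 216, 206, 189, 153, 115, 134, 142, 132, 88, 47, 48, 49, 50, 47, 47, 51, 48, 50, 50, 48, 50, 49, 48, 50, 49, 49, 48, 50, 53, 52, 50, 51, 51, 47, 49, 82, 129, 134, 154, 199, 208, 216, 215, 215, 215, 215, 216]
```

>>> {"fn": "drive_tool", "kwargs": {"rows": [{"linear": [0.77,-0.715,0.2],"turn": -0.0086,"claw": 0},{"linear": [0.77,-0.715,0.2],"turn": -0.0086,"claw": 0},{"linear": [0.77,-0.715,0.2],"turn": -0.0086,"claw": 0},{"linear": [0.77,-0.715,0.2],"turn": -0.0086,"claw": 0},{"linear": [0.77,-0.715,0.2],"turn": -0.0086,"claw": 0},{"linear": [0.77,-0.715,0.2],"turn": -0.0086,"claw": 0},{"linear": [0.77,-0.715,0.3],"turn": -0.0086,"claw": 0},{"linear": [0.77,-0.715,0.4],"turn": -0.0086,"claw": 0}]}}

```text
time_s: 10.3
tcp_pos: [0.5052, -0.0667, 0.1854]
tcp_rot: [0.002, -0.1, 0.995, -0.001]
contact_force: [0.6, -1.0, -0.3]
width: 1.001
gripper_force: 0.0
```

```bash
python3 -c "
from h import *
go(.5045,-.0655,.045,.2014+np.pi/2)
# bay from w4, calibrate back with saved cam centre via rigid offset
cal=imaging.calibration('wrist'); im=imaging.read_camera('wrist')
m=hsv(im,(22,120,100),(35,255,255)); print(rect(cal,m,.09))
R=np.array(cal['R']); t0=-R@np.array([0.58328818,0.13371523,0.42738343]); c2=dict(cal,t=t0)
P=pix2world(c2,[[259.3,155],[292,155],[295,155]],.036); ax=np.array([-.198,.98])
print(P, (P[:,:2]-[.632,.0985])@ax)
"
```

```text
linear [0.0035 0.006  0.5617] turn -0.0013 q6 -0.46 tcp [ 0.5052 -0.0667  0.1854] yaw 1.7702 t 10.3
((0.5041713256835938, -0.06528375244140625), (58.730228424072266, 29.986440658569336), np.float64(0.19916656607142064))
[[0.6374142  0.08133604 0.036     ]
 [0.63110851 0.11262541 0.036     ]
 [0.63053034 0.11549611 0.036     ]] [-0.01789269  0.01401942  0.01694718]
```

>>> {"fn": "drive_tool", "kwargs": {"rows": [{"linear": [0.003,0.005,0.12],"turn": 0,"claw": 0},{"linear": [0.003,0.005,0.24],"turn": 0,"claw": 0},{"linear": [0.003,0.005,0.36],"turn": 0,"claw": 0},{"linear": [0.003,0.005,0.47],"turn": 0,"claw": 0},{"linear": [0.003,0.005,0.54],"turn": 0,"claw": 0},{"linear": [0.003,0.005,0.56],"turn": 0,"claw": 0},{"linear": [0.003,0.005,0.56],"turn": 0,"claw": 0}]}}

```text
time_s: 11.05
tcp_pos: [0.5036, -0.0643, 0.0447]
tcp_rot: [-0.001, -0.101, 0.995, 0.0]
contact_force: [-0.6, -0.3, -0.5]
width: 1.0
gripper_force: 0.0
```

>>> {"fn": "drive_tool", "kwargs": {"rows": [{"linear": [0,0,0],"turn": 0,"claw": 1},{"linear": [0,0,0],"turn": 0,"claw": 1},{"linear": [0,0,0],"turn": 0,"claw": 1},{"linear": [0,0,0],"turn": 0,"claw": 1},{"linear": [0,0,0],"turn": 0,"claw": 1},{"linear": [0,0,0],"turn": 0,"claw": 1},{"linear": [0,0,0],"turn": 0,"claw": 1},{"linear": [0,0,0],"turn": 0,"claw": 1}], "newtons": 40}}

```text
time_s: 11.85
tcp_pos: [0.5045, -0.0647, 0.0456]
tcp_rot: [0.001, -0.101, 0.995, -0.0]
contact_force: [-0.9, 0.7, 5.0]
width: 0.344
gripper_force: 45.8
```

```bash
python3 -c "
from h import *
cal=imaging.calibration('wrist'); im=imaging.read_camera('wrist')
m=hsv(im,(22,120,100),(35,255,255)); print(rect(cal,m,.09))
go(.632,.098,.18,.1996+np.pi/2)"
```

```text
((0.4988645324707031, -0.06487799835205078), (55.4465446472168, 29.7414493560791), np.float64(0.1999216887537558))
linear [-0.6307  0.5349 -0.5371] turn 0.0014 q6 -0.46 tcp [ 0.5045 -0.0647  0.0456] yaw 1.7726 t 11.9
```

>>> {"fn": "drive_tool", "kwargs": {"rows": [{"linear": [0,0,-0.1],"turn": 0,"claw": 1},{"linear": [0,0,-0.25],"turn": 0,"claw": 1},{"linear": [0,0,-0.4],"turn": 0,"claw": 1},{"linear": [0,0,-0.54],"turn": 0,"claw": 1},{"linear": [-0.14,0.12,-0.54],"turn": 0,"claw": 1},{"linear": [-0.28,0.24,-0.54],"turn": 0,"claw": 1},{"linear": [-0.42,0.36,-0.54],"turn": 0,"claw": 1},{"linear": [-0.56,0.47,-0.54],"turn": 0,"claw": 1}]}}

```text
time_s: 12.7
tcp_pos: [0.6174, 0.0804, 0.1788]
tcp_rot: [-0.001, -0.101, 0.995, 0.0]
contact_force: [0.5, -1.3, -1.7]
width: 0.344
gripper_force: 45.2
```

>>> {"fn": "drive_tool", "kwargs": {"rows": [{"linear": [-0.04,0.04,0],"turn": 0,"claw": 1},{"linear": [-0.07,0.065,0],"turn": 0,"claw": 1},{"linear": [-0.07,0.065,0],"turn": 0,"claw": 1},{"linear": [-0.07,0.065,0],"turn": 0,"claw": 1}]}}

```text
time_s: 13.1
tcp_pos: [0.6301, 0.0972, 0.1792]
tcp_rot: [-0.001, -0.1, 0.995, -0.0]
contact_force: [0.9, -0.7, -1.8]
width: 0.346
gripper_force: 45.1
```

```bash
python3 -c "
from h import *
cal=imaging.calibration('wrist'); im=imaging.read_camera('wrist'); cv2.imwrite('pics/w5.png',im)
s=r.get_state();print(s['width'],s['contact_force'])
go(.632,.098,.15,.1996+np.pi/2)
m=hsv(im,(22,120,100),(35,255,255)); print(rect(cal,m,s['tcp_pos'][2]-.0456+.09))
"
```

```text
0.3483177127988447 [ 0.23477208  0.44252122 -3.09985796]
linear [-0.0082  0.0024  0.1179] turn 0.0007 q6 -0.15 tcp [0.6302 0.097  0.1795] yaw 1.7714 t 13.15
((0.6244251098632813, 0.09697476196289062), (55.15193176269531, 29.499736785888672), np.float64(0.20089389235444605))
```

View pics/w5.png

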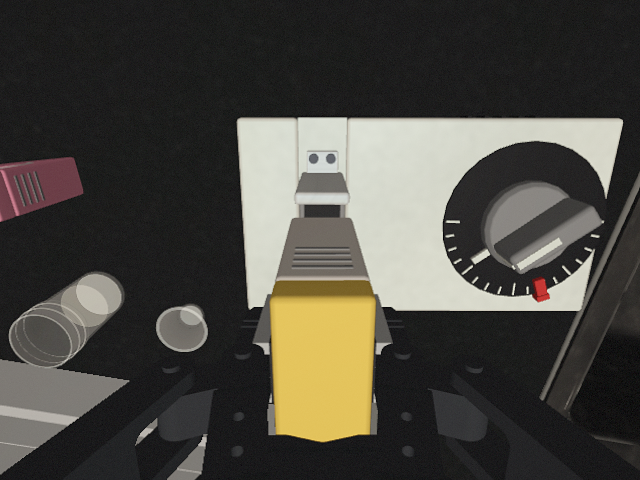

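Wrist view: the cassette is held level and in line with the bay strip; the near cheek is at (322,188). The knob pointer and red clip are visible at the right.

>>> {"fn": "drive_tool", "kwargs": {"rows": [{"linear": [-0.008,0.003,0],"turn": 0,"claw": 1},{"linear": [-0.008,0.003,0.04],"turn": 0,"claw": 1},{"linear": [-0.008,0.003,0.08],"turn": 0,"claw": 1},{"linear": [-0.008,0.003,0.12],"turn": 0,"claw": 1},{"linear": [-0.008,0.003,0.16],"turn": 0,"claw": 1},{"linear": [-0.008,0.003,0.18],"turn": 0,"claw": 1},{"linear": [-0.008,0.003,0.18],"turn": 0,"claw": 1}]}}

```text
time_s: 13.85
tcp_pos: [0.632, 0.0993, 0.1332]
tcp_rot: [-0.001, -0.101, 0.995, 0.0]
contact_force: [-0.1, 0.6, -1.4]
width: 0.348
gripper_force: 45.1
```

```bash
python3 -c "
from h import *
s=r.get_state();print(s['contact_force'],s['wrist_torque'])
go(.632,.098,.0695,.1996+np.pi/2)
"
```

```text
[-0.10074293  0.55354197 -1.39197264] [0.05071724 0.01408472 0.01750458]
linear [ 0.0004 -0.0052  0.2547] turn 0.0015 q6 -0.15 tcp [0.632  0.0993 0.1332] yaw 1.7727 t 13.85
```

>>> {"fn": "drive_tool", "kwargs": {"rows": [{"linear": [0,-0.002,0.04],"turn": 0,"claw": 1},{"linear": [0,-0.002,0.08],"turn": 0,"claw": 1},{"linear": [0,-0.002,0.12],"turn": 0,"claw": 1},{"linear": [0,-0.002,0.16],"turn": 0,"claw": 1},{"linear": [0,-0.002,0.18],"turn": 0,"claw": 1},{"linear": [0,-0.002,0.2],"turn": 0,"claw": 1},{"linear": [0,-0.002,0.21],"turn": 0,"claw": 1},{"linear": [0,-0.002,0.21],"turn": 0,"claw": 1}]}}

```text
time_s: 14.65
tcp_pos: [0.6332, 0.0989, 0.082]
tcp_rot: [-0.0, -0.101, 0.995, 0.0]
contact_force: [-1.1, -0.1, -3.2]
width: 0.346
gripper_force: 45.1
```

```bash
python3 -c "
from h import *
s=r.get_state();print(s['contact_force'],s['wrist_torque'])
go(.632,.098,.0695,.1996+np.pi/2)
"
```

```text
[-1.1154598  -0.11052272 -3.18439874] [-0.06352214  0.30738857 -0.0031312 ]
linear [ 0.0055 -0.0024  0.0501] turn 0.0015 q6 -0.15 tcp [0.6332 0.0989 0.082 ] yaw 1.7727 t 14.65
```

>>> {"fn": "drive_tool", "kwargs": {"rows": [{"linear": [0.001,-0.002,0.01],"turn": 0,"claw": 1},{"linear": [0.001,-0.002,0.02],"turn": 0,"claw": 1},{"linear": [0.001,-0.002,0.03],"turn": 0,"claw": 1},{"linear": [0.001,-0.002,0.04],"turn": 0,"claw": 1},{"linear": [0.001,-0.002,0.046],"turn": 0,"claw": 1},{"linear": [0.001,-0.002,0.05],"turn": 0,"claw": 1},{"linear": [0.001,-0.002,0.05],"turn": 0,"claw": 1}]}}

```text
time_s: 15.35
tcp_pos: [0.6333, 0.0983, 0.0699]
tcp_rot: [0.0, -0.101, 0.995, 0.0]
contact_force: [0.3, -0.2, -2.0]
width: 0.343
gripper_force: 45.0
```

```bash
python3 -c "
from h import *
s=r.get_state();print(s['contact_force'],s['wrist_torque'])
go(.632,.098,.0695,.1996+np.pi/2)
"
```

```text
[ 0.32552641 -0.17415909 -2.00140469] [ 0.00581248 -0.05651195  0.04736765]
linear [ 0.0054 -0.0002  0.0014] turn 0.0015 q6 -0.15 tcp [0.6333 0.0983 0.0699] yaw 1.7727 t 15.35
```

In the pocket; a last creep down to contact, then release.

>>> {"fn": "drive_tool", "kwargs": {"rows": [{"linear": [0,0,0.004],"turn": 0,"claw": 1},{"linear": [0,0,0.008],"turn": 0,"claw": 1},{"linear": [0,0,0.008],"turn": 0,"claw": 1}]}}

```text
time_s: 15.65
tcp_pos: [0.6334, 0.0983, 0.0697]
tcp_rot: [0.0, -0.101, 0.995, -0.0]
contact_force: [-3.6, -0.4, 7.5]
width: 0.34
gripper_force: 46.2
```

>>> {"fn": "drive_tool", "kwargs": {"rows": [{"linear": [0,0,0],"turn": 0,"claw": 0},{"linear": [0,0,0],"turn": 0,"claw": 0},{"linear": [0,0,0],"turn": 0,"claw": 0},{"linear": [0,0,0],"turn": 0,"claw": 0},{"linear": [0,0,0],"turn": 0,"claw": 0},{"linear": [0,0,0],"turn": 0,"claw": 0},{"linear": [0,0,0],"turn": 0,"claw": 0},{"linear": [0,0,0],"turn": 0,"claw": 0}]}}

```text
time_s: 16.45
tcp_pos: [0.6331, 0.0983, 0.0678]
tcp_rot: [-0.0, -0.101, 0.995, -0.0]
contact_force: [0.1, -0.3, -0.8]
width: 0.999
gripper_force: 0.0
```

>>> {"fn": "drive_tool", "kwargs": {"rows": [{"linear": [0,0,-0.1],"turn": 0,"claw": 0},{"linear": [0,0,-0.25],"turn": 0,"claw": 0},{"linear": [0,0,-0.4],"turn": 0,"claw": 0},{"linear": [0,0,-0.55],"turn": 0,"claw": 0},{"linear": [0,0.15,-0.7],"turn": 0,"claw": 0},{"linear": [-0.1,0.3,-0.75],"turn": 0,"claw": 0},{"linear": [-0.1,0.45,-0.75],"turn": 0,"claw": 0},{"linear": [-0.1,0.45,-0.75],"turn": 0,"claw": 0}]}}

```text
time_s: 17.25
tcp_pos: [0.6347, 0.2178, 0.2563]
tcp_rot: [0.001, -0.103, 0.995, 0.001]
contact_force: [-0.1, -0.3, -0.2]
width: 1.002
gripper_force: 0.0
```

```bash
cat > f.py <<'E'
import sys
from h import *
cal=imaging.calibration('wrist'); im=imaging.read_camera('wrist'); cv2.imwrite(f'pics/{sys.argv[1]}.png',im)
m=hsv(im,(22,120,100),(35,255,255)); print('cas',rect(cal,m,.114))
for n,z in [('knob_grip',.07),('pointer_tip',.044),('index_mark',.044)]:
    for d in models.mark_of('wrist',n)[:2]: print(n,round(d['score'],2),np.round(d['position'],1),np.round(pix2world(cal,d['position'],z)[0],4))
th=.1996; K=np.array([.617,.172])+.075*np.array([-np.sin(th),np.cos(th)])
red=hsv(im,(0,150,100),(8,255,255))|hsv(im,(172,150,100),(180,255,255)); W=pix2world(cal,np.argwhere(red)[:,::-1],.044)[:,:2]
W=W[np.linalg.norm(W-K,axis=1)<.075]
print('K',K,'red',W.mean(0),len(W),'ang',np.arctan2(*(W.mean(0)-K)[::-1]),'rad',np.linalg.norm(W-K,axis=1).min())
b=(im.min(2)>150); W=pix2world(cal,np.argwhere(b)[:,::-1],.044)[:,:2]-K; rr=np.linalg.norm(W,axis=1); a=np.arctan2(W[:,1],W[:,0])
s=(rr>.036)&(rr<.045); h,e=np.histogram(a[s],bins=np.arange(-3.15,3.2,.05)); print('white',[(round(e[i],2),int(h[i])) for i in np.argsort(-h)[:6]])
go(K[0],K[1],.12)
E
python3 f.py w6
```

```text
cas ((0.6327708129882812, 0.1005888671875), (57.341819763183594, 32.468353271484375), np.float64(0.19919171629896507))
knob_grip 0.82 [360.8 175.8] [0.6035 0.2454 0.07  ]
pointer_tip 0.57 [314.7 201.2] [0.6384 0.2127 0.044 ]
index_mark 0.77 [373.7 215.8] [0.6408 0.2693 0.044 ]
K [0.6021292  0.24551095] red [0.64934613 0.27406545] 173 ang 0.5439058083314401 rad 0.045999892451738876
white [(np.float64(-0.75), 21), (np.float64(-0.7), 21), (np.float64(-0.8), 12), (np.float64(-0.65), 1), (np.float64(-0.5), 1), (np.float64(-3.15), 0)]
linear [0.1008 0.1544 0.5391] turn 0.0 q6 0.03 tcp [0.6347 0.2128 0.2548] yaw 1.7723 t 17.45
```

View pics/w6.png

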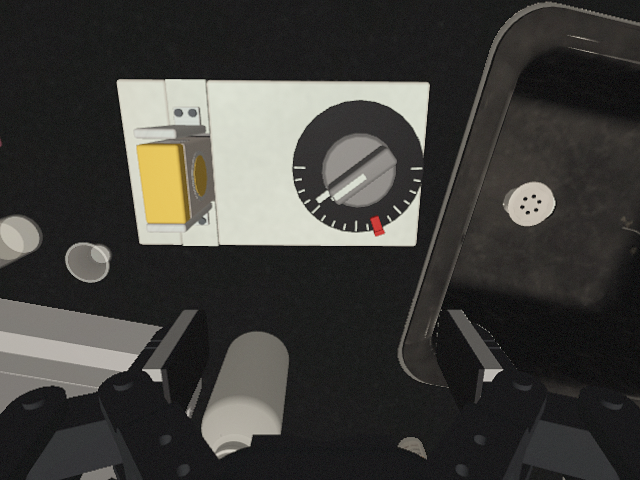

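Wrist view: the cassette is seated at ≈(162,183) between the cheeks with its top level with them. The pointer tip is at (320,200) and the clip at (377,226). The knob needs about +1.26 rad.

>>> {"fn": "drive_tool", "kwargs": {"rows": [{"linear": [0.1,0.154,0.4],"turn": 0.583,"claw": 0.3},{"linear": [0.1,0.154,0.4],"turn": 0.583,"claw": 0.3},{"linear": [0.1,0.154,0.4],"turn": 0.583,"claw": 0.3},{"linear": [0.1,0.154,0.4],"turn": 0.583,"claw": 0.3},{"linear": [0.1,0.154,0.4],"turn": 0.583,"claw": 0.3},{"linear": [0.1,0.154,0.4],"turn": 0.583,"claw": 0.3},{"linear": [0.1,0.154,0.4],"turn": 0.583,"claw": 0.3},{"linear": [0.1,0.154,0.4],"turn": 0.583,"claw": 0.3}]}}

```text
time_s: 18.25
tcp_pos: [0.6028, 0.2451, 0.1551]
tcp_rot: [-0.0, 0.349, 0.937, -0.0]
contact_force: [0.0, 0.1, -0.1]
width: 0.701
gripper_force: 0.0
```

```bash
python3 -c "
from h import *
go(.6025,.2455,.058,-.715+np.pi/2)"
```

```text
linear [0.0019 0.0005 0.3884] turn 0.0014 q6 1.0 tcp [0.6028 0.2451 0.1551] yaw 0.858 t 18.25
```

>>> {"fn": "drive_tool", "kwargs": {"rows": [{"linear": [0,0,0.12],"turn": 0,"claw": 0.3},{"linear": [0,0,0.24],"turn": 0,"claw": 0.3},{"linear": [0,0,0.33],"turn": 0,"claw": 0.3},{"linear": [0,0,0.38],"turn": 0,"claw": 0.3},{"linear": [0,0,0.385],"turn": 0,"claw": 0.3},{"linear": [0,0,0.385],"turn": 0,"claw": 0.3}]}}

```text
time_s: 18.85
tcp_pos: [0.6032, 0.2461, 0.0596]
tcp_rot: [0.0, 0.349, 0.937, 0.0]
contact_force: [-0.3, -0.0, 0.5]
width: 0.7
gripper_force: 0.0
```

>>> {"fn": "drive_tool", "kwargs": {"rows": [{"linear": [0,0,0],"turn": 0,"claw": 1},{"linear": [0,0,0],"turn": 0,"claw": 1},{"linear": [0,0,0],"turn": 0,"claw": 1},{"linear": [0,0,0],"turn": 0,"claw": 1},{"linear": [0,0,0],"turn": 0,"claw": 1},{"linear": [0,0,0],"turn": 0,"claw": 1},{"linear": [0,0,0],"turn": 0,"claw": 1},{"linear": [0,0,0],"turn": 0,"claw": 1}], "newtons": 30}}

```text
time_s: 19.65
tcp_pos: [0.6017, 0.2441, 0.0603]
tcp_rot: [-0.0, 0.35, 0.937, -0.002]
contact_force: [-4.6, -6.1, 6.5]
width: 0.179
gripper_force: 30.6
```

```bash
python3 -c "
from h import *
go(.6025,.2455,.058,.55+np.pi/2)"
```

```text
linear [0.0011 0.0063 0.0092] turn -0.8052 q6 1.0 tcp [0.6017 0.2441 0.0603] yaw 0.856 t 19.65
```

>>> {"fn": "drive_tool", "kwargs": {"rows": [{"linear": [0,-0.006,0],"turn": -0.06,"claw": 1},{"linear": [0,-0.006,0],"turn": -0.12,"claw": 1},{"linear": [0,-0.006,0],"turn": -0.18,"claw": 1},{"linear": [0,-0.006,0],"turn": -0.24,"claw": 1},{"linear": [0,-0.006,0],"turn": -0.3,"claw": 1},{"linear": [0,-0.006,0],"turn": -0.36,"claw": 1},{"linear": [0,-0.006,0],"turn": -0.42,"claw": 1},{"linear": [0,-0.006,0],"turn": -0.42,"claw": 1}]}}

```text
time_s: 20.45
tcp_pos: [0.6017, 0.2442, 0.0603]
tcp_rot: [0.0, 0.027, 1.0, -0.001]
contact_force: [-2.1, -3.4, 4.7]
width: 0.179
gripper_force: 30.4
```

>>> {"fn": "drive_tool", "kwargs": {"rows": [{"linear": [0,0,0],"turn": -0.06,"claw": 1},{"linear": [0,0,0],"turn": -0.12,"claw": 1},{"linear": [0,0,0],"turn": -0.18,"claw": 1},{"linear": [0,0,0],"turn": -0.24,"claw": 1},{"linear": [0,0,0],"turn": -0.3,"claw": 1},{"linear": [0,0,0],"turn": -0.36,"claw": 1},{"linear": [0,0,0],"turn": -0.385,"claw": 1},{"linear": [0,0,0],"turn": -0.385,"claw": 1}]}}

```text
time_s: 21.25
tcp_pos: [0.6017, 0.2442, 0.0603]
tcp_rot: [-0.0, -0.271, 0.963, -0.001]
contact_force: [-2.6, -3.3, 5.1]
width: 0.181
gripper_force: 30.5
```

```bash
python3 -c "
from h import *
go(.6025,.2455,.058,.55+np.pi/2)"
```

```text
linear [-0.0055  0.0028  0.0093] turn -0.0004 q6 -0.26 tcp [0.6017 0.2442 0.0603] yaw 2.1202 t 21.25
```

>>> {"fn": "drive_tool", "kwargs": {"rows": [{"linear": [0,0,0],"turn": 0,"claw": 0.3},{"linear": [0,0,0],"turn": 0,"claw": 0.3},{"linear": [0,0,0],"turn": 0,"claw": 0.3},{"linear": [0,0,0],"turn": 0,"claw": 0.3},{"linear": [0,0,0],"turn": 0,"claw": 0.3},{"linear": [0,0,-0.15],"turn": 0,"claw": 0.3},{"linear": [0,0,-0.35],"turn": 0,"claw": 0.3},{"linear": [0,0,-0.55],"turn": 0,"claw": 0.3}]}}

```text
time_s: 22.05
tcp_pos: [0.6009, 0.2449, 0.197]
tcp_rot: [-0.001, -0.272, 0.962, 0.0]
contact_force: [1.0, 0.1, -0.2]
width: 0.7
gripper_force: 0.0
```

>>> {"fn": "drive_tool", "kwargs": {"rows": [{"linear": [-0.1,-0.1,-0.18],"turn": 0,"claw": 0},{"linear": [-0.1,-0.2,-0.18],"turn": 0,"claw": 0},{"linear": [-0.1,-0.2,-0.18],"turn": 0,"claw": 0},{"linear": [-0.1,-0.2,-0.18],"turn": 0,"claw": 0}]}}

```text
time_s: 22.45
tcp_pos: [0.6492, 0.2152, 0.2412]
tcp_rot: [-0.0, -0.271, 0.962, 0.0]
contact_force: [-0.4, 0.9, -0.2]
width: 1.0
gripper_force: 0.0
```

```bash
python3 f.py w7; python3 -c "
from h import *
it=imaging.read_camera('top');ct=imaging.calibration('top')
for n,lo,hi in [('g',(45,100,60),(80,255,255)),('b',(100,120,80),(125,255,255))]: print(n,rect(ct,hsv(it,lo,hi),.098)[0])
im=cv2.imread('pics/w7.png');cv2.imwrite('pics/w7c.png',cv2.resize(im[80:320,100:420],None,fx=2.4,fy=2.4))"
```

```text
cas ((0.6333801879882812, 0.10020376586914062), (57.454322814941406, 31.61530113220215), np.float64(0.1969502834122567))
knob_grip 0.6 [384.  180.7] [0.6029 0.2456 0.07  ]
pointer_tip 0.82 [375.  225.7] [0.6423 0.2673 0.044 ]
index_mark 0.53 [375.5 225.7] [0.6421 0.2677 0.044 ]
K [0.6021292  0.24551095] red [0.64971805 0.27431873] 171 ang 0.5443420615397083 rad 0.04603475458451099
white [(np.float64(0.55), 15), (np.float64(0.5), 12), (np.float64(0.7), 10), (np.float64(0.65), 10), (np.float64(0.75), 8), (np.float64(0.45), 6)]
linear [0.0926 0.1957 0.4809] turn 0.0 q6 -0.32 tcp [0.6478 0.216  0.2401] yaw 2.1222 t 22.65
g (0.5866095581054688, -0.26958416748046876)
b (0.5929158325195313, -0.30676239013671874)
```

View pics/w7.png

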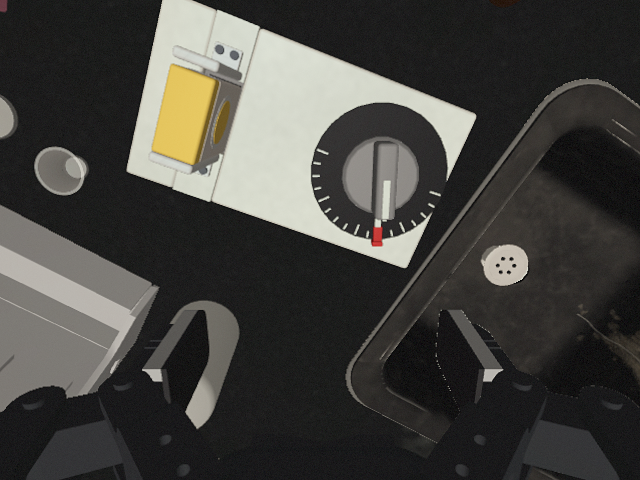

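The pointer tip at ≈(376,226) meets the middle of the red clip at (377,236), and the cassette is seated at ≈(185,115). Green and blue have not moved, and the arm is clear.

```bash
python3 -c "
from h import *
print(r.sign_off())"
```

```text
the job is handed in; nothing more can be done
None
```

I handed the job in at about 22.7 s of the 72 s allowed. The yellow cassette is seated in the bay after being stood on the bench and regripped, and the pointer is on the middle of the red clip within about 1 mm by camera. Blue and green have not moved. No verdict came back.

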